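Make up two coffee orders on serving boards

TASK

Make up the two orders: on the round board stand the white cup on the large round mat, the smaller milk jug on the small round mat and the square black tin on the square mat; on the rectangular board stand the steel tumbler on the large round mat and the brown syrup bottle on the small round mat. Each stands upright in the middle of its mat, set down gently, not dropped. Leave the large milk jug, the scale and the red-lidded tub where they are.

Things in the scene. Friction and masses are not known exactly. Their poses are not given: they have to be found in the camera images.
- cup: Loose, upright on the counter at any yaw. Origin: centre of underside, z up. White ceramic cup, open at the top, 60 mm high; the wall is upright and 62 mm across from 26 mm up to the rim, narrowing below to a foot 44 mm across; handle on its -x side (out to 50 mm from the axis, heights 23 to 54 mm); grip it across its y axis. About 0.18 kg.
- small_jug: Loose, upright on the counter at any yaw. Origin: centre of underside, z up. The smaller of two alike steel milk jugs: straight round body 48 mm across, 64 mm high, open at the top; a small lip at the rim on +x, a thin bar handle on -x (out to 44 mm from the axis, at heights 20 to 58 mm); grip it across its y axis. About 0.11 kg.
- tin: Loose, upright on the counter at any yaw. Origin: centre of underside, z up. Black square tea tin, closed, 50 x 50 mm with faces square to its x and y axes, 72 mm high, small blank paper label on its -x face. About 0.14 kg.
- tumbler: Loose, upright on the counter at any yaw. Origin: centre of underside, z up. Plain round steel tumbler, open at the top, no handle, 90 mm high, 60 mm across from 30 mm up to the rim, foot 54 mm across. About 0.16 kg.
- syrup: Loose, upright on the counter at any yaw. Origin: centre of underside, z up. Small dark brown round syrup bottle with a blank paper label and black cap, 90 mm high in all: body 48 mm across up to 64 mm, then a narrow neck and a cap 28 mm across. About 0.15 kg.
- round_board: Round dark wooden board, 250 mm across, 10 mm thick, fixed, at any yaw, with three cork mats 3 mm thick (tops 13 mm above the counter). Origin: centre of its underside, z up. Mat centres in its own x, y: large round mat (76 mm across) at (+72, 0) mm, small round mat (56 mm across) at (-36, +62) mm, square mat (62 x 62 mm) at (-36, -62) mm.
- long_board: Rectangular dark wooden serving board, 220 mm (its x) by 120 mm (its y), 10 mm thick, fixed, at any yaw, with two cork mats 3 mm thick (tops 13 mm above the counter). Origin: centre of its underside, z up. Mat centres in its own x, y: large round mat (76 mm across) at (+55, 0) mm, small round mat (56 mm across) at (-55, 0) mm.
- big_jug: The larger of the two steel milk jugs: 65 mm across, 86 mm high, handle out to 60 mm from its axis on -x. Not wanted; it stands among the stock and is loose. Origin: centre of its underside.
- scale: Black flat coffee scale, 110 (its x) x 140 (its y) x 24 mm high, loose on the counter off to one side. Not wanted. Origin: centre of its underside.
- tub: White tub with a red lid, 96 mm across, 72 mm high, loose on the counter off to one side. Not wanted. Origin: centre of its underside.

How it is judged:
At the end, for the whole second after the job is handed in: All five things stand on the mats named in the goal: each within 12 mm of its mat's centre along each of the board's axes, its underside on the mat (9 to 18 mm above the counter), upright within 0.12 rad and at rest (x of cup in the frame of round_board between 0.06 and 0.084 m and y of cup in the frame of round_board between -0.012 and 0.012 m and z of cup in the frame of round_board between 0.009 and 0.018 m and angle between each of cup, small_jug, tin, tumbler, syrup's own z axis and vertical below 0.12 rad and linear speed of each of cup, small_jug, tin, tumbler, syrup below 0.02 m/s and angular speed of each of cup, small_jug, tin, tumbler, syrup below 0.3 rad/s and x of small_jug in the frame of round_board between -0.048 and -0.024 m and y of small_jug in the frame of round_board between 0.05 and 0.074 m and z of small_jug in the frame of round_board between 0.009 and 0.018 m and x of tin in the frame of round_board between -0.048 and -0.024 m and y of tin in the frame of round_board between -0.074 and -0.05 m and z of tin in the frame of round_board between 0.009 and 0.018 m and x of tumbler in the frame of long_board between 0.043 and 0.067 m and y of tumbler in the frame of long_board between -0.012 and 0.012 m and z of tumbler in the frame of long_board between 0.009 and 0.018 m and x of syrup in the frame of long_board between -0.067 and -0.043 m and y of syrup in the frame of long_board between -0.012 and 0.012 m and z of syrup in the frame of long_board between 0.009 and 0.018 m); the robot touches nothing.
It fails at once if the large jug, the scale or the tub is shifted by more than 20 mm (distance of any of big_jug, scale, tub from where it was at the start of the episode above 0.02 m).
It fails at once if a thing is slammed on its board (contact force above 60 N) (contact force between any of cup, small_jug, tin and round_board above 60 N or contact force between any of tumbler, syrup and long_board above 60 N).
It fails at once if a thing is dropped: it falls freely by more than about 13 mm ((linear speed of cup above 0.5 m/s and contact force between cup and the fingers below 0.2 N) or (linear speed of small_jug above 0.5 m/s and contact force between small_jug and the fingers below 0.2 N) or (linear speed of tin above 0.5 m/s and contact force between tin and the fingers below 0.2 N) or (linear speed of tumbler above 0.5 m/s and contact force between tumbler and the fingers below 0.2 N) or (linear speed of syrup above 0.5 m/s and contact force between syrup and the fingers below 0.2 N)).
It also fails if it takes over 136 s, if anything falls off the work surface, if the arm or the gripper's body presses on something with over 40 N, if the wrist force passes 120 N, or if a joint passes its speed limit or range.

ROBOT

A 7-joint arm with a two-finger parallel gripper is mounted at the origin on the work surface. World frame = base frame: x ahead of the robot, y to its left, z up, the work surface at z = 0. Lengths are in m, angles in rad, forces in N, time in s.
With the tool pointing down it reaches from about 0.4 to 0.875 m from the base axis. Payload 6.5 kg.
Tool frame: the origin (TCP) lies between the finger pads; the fingertips stand 8 mm ahead of it and the grasp point (between the pads) lies 11 mm behind it (bot.nose_length is the distance from the TCP to the fingertips, in m); z points along the fingers, y is the direction in which the jaws open and shut (so a half turn about z gives the same grasp; the last joint's range is limited). The gripper opens to 88 mm and grips with 3 to 60 N. Pads are 18 mm wide; open, the fingers measure 123 mm over their backs; the gripper's body (75 mm by 187 mm) begins 45 mm behind the grasp point.
Start: joints at [-1.406, 0.536, -0.004, 1.538, 0.003, 1.067, -0.071], TCP at [0.149, 0.633, 0.247] pointing down, gripper open.
Joint ranges: [-2.7, 2.7], [-0.37, 2.16], [-1.27, 1.26], [0.24, 2.4], [-1.31, 4.45], [0.19, 1.91], [-2.76, 2.76]. Speed limits (rad/s): [2.39, 2.39, 3.14, 3.14, 3.14, 3.14, 3.14].

INTERFACE

Orientations are given as a rotation vector (axis times angle).
In Python, from plant import monitor, cams, order, bot gives the robot as it stands. The module is installed in compiled form; this text tells all that it offers.
- The arm moves only by the tool step_arm, never from a script. Its argument "rows" is a list of rows, each a list of 3 entries, a list of its own where there are three numbers: the shift along the tool's x, y, z in cm, then the turn about the tool's z in rad, then the closure, from -1 (fully open) to 1 (shut). A call has 1 to 10 rows; each row shifts and turns the commanded pose from where the row before left it, along the tool's axes as they then stand; what a row does not reach is not made up. A row lasts 1/8 s, in which the tool goes at most 62.5 mm and 10.7 degrees, less where a joint would pass 70% of its speed; a pose out of reach is approached as far as the arm can. A call with a gripper value outside its range is refused whole. The fingers move at their own pace and stop on an object; the grip force is fixed at half the most. Time passes only in rows, so rows that do not move let the fingers close. It gives the time, the measured TCP pose, the force and the opening at its end, in the units of the state.
- monitor.get_state(): the state, without advancing time (a new reading comes with each control period).
- cams.capture(name): name is "scene" or "top" or "wrist"; returns (picture, depth): 384x512x3 uint8, red, green, blue; 384x512 float32, m along the optical axis (not along the pixel's ray), 0 where there is no reading.
- cams.calibration(name): a dict with "K" (3x3 intrinsics, pixels), "k1" (the pictures are not rectified: a ray, as slopes to the right and down, at radius r is drawn at 1 + k1 r^2 times it, then the intrinsics apply), "R" (3x3) and "t" (3): a world point X has camera coordinates R X + t. Camera axes: x right, y down, z forward; pixel columns grow to the right and rows downward; lengths in m; the calibration is good to about 2 mm. A picture is of the moment at which its call begins: read the wrist's pose just before it. calibration takes no time and is no camera call; for the wrist camera it gives the pose at the moment of the call.
- order.hand_in(): hands the job in, once; it reports no verdict.
The state is a dict: "clock": time; "q": joint angles; "qvel": joint speeds; "tau": joint torques, N m; "tool_pos": TCP position; "ee_rot": TCP orientation; "ft_force": force on the tool from outside, world axes, zero at the start; "moment": the same for the moment, N m; "opening": opening from 0.0 (shut) to 1.0 (fully open).
Only numpy, scipy, OpenCV 4.12 (cv2) and the standard library are available. Lean on these libraries where they do the work, as an engineer would, in place of code of your own. Each camera call takes 0.05 s, during which the arm holds its last target. There are 200 camera calls.

## Working session

There is one attempt and no reset: what is moved stays moved. The work goes in short steps, Python scripts to look and compute and a tool call to move; the robot and the scene stay as the last step left them, time stands still between calls to the robot, and variables do not carry over. Pictures are saved under pics/ and viewed, about 12 in all and at most 16, crops included, and the job is handed in when it is done.

Besides the shell and the picture viewer there is one more tool, called after "Call:" as name(argument=value, ...) on one line, values as JSON. step_arm: Moves the arm, as the interface text tells. Its arguments: {"type":"object","properties":{"rows":{"type":"array","items":{"type":"array"}}},"required":["rows"]}

```bash
mkdir -p pics; ls; python3 - <<'E'
from plant import monitor,cams,bot
import cv2,numpy as np
s=monitor.get_state();print(s)
for n in("top","scene"):
    im,d=cams.capture(n);cv2.imwrite(f"pics/{n}0.png",im[:,:,::-1]);np.savez(f"{n}0.npz",im=im,d=d,**cams.calibration(n))
    c=cams.calibration(n);print(n,c)
E
```

```text
pics
{'clock': 0.0, 'q': array([-1.40620701,  0.53719451, -0.00441172,  1.53885668,  0.00257628,
        1.06731281, -0.0712138 ]), 'qvel': array([-0.00028218, -0.00033551, -0.00069935, -0.00056312, -0.00161431,
       -0.00140072, -0.00110324]), 'tau': array([ 8.34543644e-04, -5.70997703e+01,  9.90612879e-01, -2.51590240e+01,
       -5.63545281e-02,  1.81549473e-02,  1.84155379e-04]), 'tool_pos': array([0.14857208, 0.63217132, 0.24582737]), 'ee_rot': array([-3.61672815e-01, -3.12062165e+00,  2.77048616e-03]), 'ft_force': array([ 0.16002166, -1.07597983, -0.33012025]), 'moment': array([ 0.01732063, -0.0309922 , -0.03682189]), 'opening': 0.9977719543518373}
top {'K': array([[351.9069849 ,   0.        , 259.93561662],
       [  0.        , 351.9069849 , 190.99484272],
       [  0.        ,   0.        ,   1.        ]]), 'k1': -0.08702617401941767, 'R': array([[ 0.01729358, -0.999826  , -0.00699245],
       [-0.99683774, -0.01669855, -0.07768965],
       [ 0.07755937,  0.00831387, -0.99695307]]), 't': array([-0.00251203,  0.51618567,  1.04177527])}
scene {'K': array([[361.83152097,   0.        , 254.90014976],
       [  0.        , 361.83152097, 185.51085555],
       [  0.        ,   0.        ,   1.        ]]), 'k1': 0.018697257659513966, 'R': array([[-0.79855862,  0.60180351, -0.01169046],
       [ 0.50368484,  0.65747496, -0.56038224],
       [-0.32955382, -0.45338638, -0.8281516 ]]), 't': array([ 0.4307876 , -0.24458453,  1.40873882])}
```

View pics/top0.png

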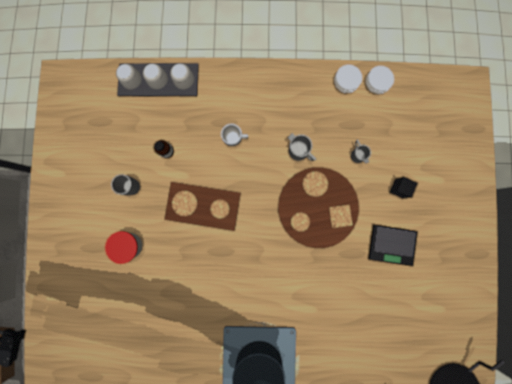

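View pics/scene0.png

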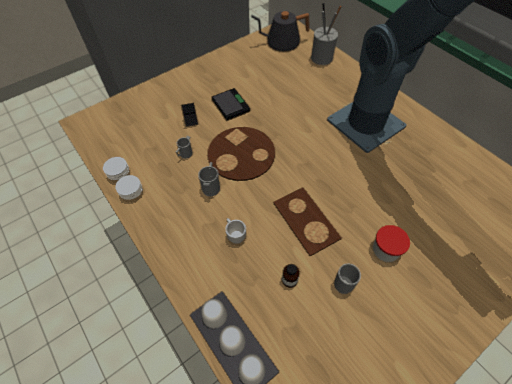

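Top view: syrup (163,148), tumbler (122,184), cup (232,135) with handle to the right, big jug (299,147), small jug (360,153), tin (403,187). The long board is at (203,206) and the round board at (318,207). The scale and tub are nearer the robot.

```bash
cat > h.py <<'E'
import numpy as np,cv2
def rays(c,uv):
    K=c["K"];k=float(c["k1"]);uv=np.asarray(uv,float).reshape(-1,1,2)
    return cv2.undistortPoints(uv,K,np.array([k,0,0,0,0.]))[:,0]
def plane(c,uv,z):
    r=np.c_[rays(c,uv),np.ones(len(np.reshape(uv,(-1,2))))]
    D=r@c["R"];o=-c["R"].T@c["t"]
    return o+D*((z-o[2])/D[:,2])[:,None]
def cloud(c,d):
    v,u=np.mgrid[:d.shape[0],:d.shape[1]]
    r=rays(c,np.stack([u,v],-1).reshape(-1,2))
    X=np.c_[r,np.ones(len(r))]*d.reshape(-1,1)
    return ((X-c["t"])@c["R"]).reshape(*d.shape,3)
def pix(c,X):
    return cv2.projectPoints(np.asarray(X,float).reshape(-1,3),cv2.Rodrigues(c["R"])[0],c["t"],c["K"],np.array([float(c["k1"]),0,0,0,0.]))[0][:,0]
E
python3 - <<'E'
from h import *
c=dict(np.load("top0.npz"));im,d=c["im"],c["d"];P=cloud(c,d)
ok=(d>0)&(P[...,0]>.2)&(abs(P[...,1])<.6)
fl=ok&(abs(P[...,2])<.006);A=np.c_[P[fl][:,:2],np.ones(fl.sum())]
print("floor",np.linalg.lstsq(A,P[fl][:,2],rcond=None)[0],P[fl][:,2].std())
m=(ok&(P[...,2]>.018)).astype(np.uint8)
n,l,st,ce=cv2.connectedComponentsWithStats(m)
for i in range(1,n):
    if st[i,4]>40:
        q=P[l==i];h=np.percentile(q[:,2],97);t=q[q[:,2]>h-.012]
        print("obj",ce[i].round(),st[i,4],"h",h.round(3),"topc",t[:,:2].mean(0).round(4),"mid",((t[:,:2].min(0)+t[:,:2].max(0))/2).round(4))
hsv=cv2.cvtColor(im,cv2.COLOR_RGB2HSV);g=im.astype(int).sum(2)
# boards: dark region; mats inside
for name,(u0,v0,u1,v1) in dict(long=(150,170,255,240),round=(265,160,370,255)).items():
    sub=g[v0:v1,u0:u1];dark=(sub<230).astype(np.uint8)
    n,l,st,ce=cv2.connectedComponentsWithStats(dark);i=1+np.argmax(st[1:,4])
    cn,_=cv2.findContours((l==i).astype(np.uint8),cv2.RETR_CCOMP,cv2.CHAIN_APPROX_NONE)
    for k in cn:
        a=cv2.contourArea(k)
        if a<60: continue
        M=cv2.moments(k);uv=[M["m10"]/M["m00"]+u0,M["m01"]/M["m00"]+v0]
        w=plane(c,k[:,0]+[u0,v0],.012)[:,:2].astype(np.float32)
        print(name,a,np.round(uv,1),plane(c,uv,.012)[0].round(4),cv2.minAreaRect(w))
for k,(u,v) in dict(a=(143,165),b=(300,150)).items():pass
big=cv2.resize(im[115:215,100:425],None,fx=2.4,fy=2.4,interpolation=cv2.INTER_CUBIC);cv2.imwrite("pics/crop0.png",big[:,:,::-1])
E
```

```text
floor [-1.85952763e-04  6.50205907e-04 -9.03497293e-05] 0.0020174687441162575
obj [154.  75.] 444 h 0.074 topc [0.867  0.3388] mid [0.8698 0.34  ]
obj [128.  76.] 449 h 0.074 topc [0.8668 0.4229] mid [0.8687 0.4246]
obj [181.  75.] 424 h 0.075 topc [0.867  0.2531] mid [0.8676 0.2555]
obj [348.  78.] 597 h 0.051 topc [ 0.8688 -0.259 ] mid [ 0.8687 -0.2591]
obj [380.  79.] 580 h 0.05 topc [ 0.8697 -0.3594] mid [ 0.8716 -0.3583]
obj [232. 134.] 239 h 0.062 topc [0.6814 0.0911] mid [0.6809 0.0856]
obj [300. 147.] 360 h 0.088 topc [ 0.6497 -0.1036] mid [ 0.6461 -0.1073]
obj [162. 148.] 282 h 0.092 topc [0.6373 0.3009] mid [0.6376 0.3025]
obj [361. 153.] 226 h 0.066 topc [ 0.6313 -0.2947] mid [ 0.6349 -0.2939]
obj [124. 185.] 386 h 0.091 topc [0.5249 0.4061] mid [0.5258 0.406 ]
obj [404. 187.] 415 h 0.074 topc [ 0.5324 -0.4225] mid [ 0.5328 -0.4239]
obj [393. 244.] 1454 h 0.027 topc [ 0.3612 -0.3976] mid [ 0.3594 -0.3986]
obj [122. 247.] 917 h 0.075 topc [0.3428 0.4051] mid [0.3429 0.4066]
long 2491.5 [202.2 205.8] [0.4685 0.1813 0.012 ] ((0.46936672925949097, 0.18191742897033691), (0.2140
[... 308 characters left out ...]
306001126766205, 0.08401136100292206), 46.52878952026367)
round 4854.5 [318.  207.3] [ 0.47   -0.1705  0.012 ] ((0.47115400433540344, -0.1703757792711258), (0.23976778984069824, 0.24012021720409393), 45.09899139404297)
round 365.5 [300.  221.4] [ 0.4265 -0.1164  0.012 ] ((0.4263837933540344, -0.11638534069061279), (0.06334687024354935, 0.06666559725999832), 0.8718688488006592)
round 545.5 [340.5 216. ] [ 0.4448 -0.2395  0.012 ] ((0.44483619928359985, -0.2397071123123169), (0.07491646707057953, 0.07454676181077957), 8.469216346740723)
round 600.0 [315.1 183.5] [ 0.5424 -0.1614  0.012 ] ((0.5426538586616516, -0.16120359301567078), (0.08274299651384354, 0.08583659678697586), 0.9394178986549377)
```

View pics/crop0.png

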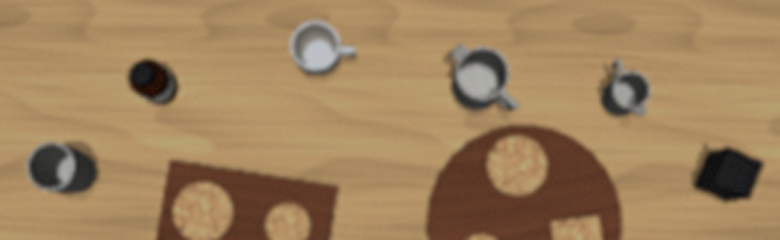

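The crop confirms it: the cup handle points towards image right, and the small jug's handle and lip run from upper left to lower right. I'll start moving toward the syrup and finish the fits in parallel.

Call:
step_arm(rows=[[[-4.6, -1.75, 0.4], 0, -1], [[-4.6, -1.75, 0.4], 0, -1], [[-4.6, -1.75, 0.4], 0, -1], [[-4.6, -1.75, 0.4], 0, -1], [[-4.6, -1.75, 0.4], 0, -1], [[-4.6, -1.75, 0.4], 0, -1], [[-4.6, -1.75, 0.4], 0, -1], [[-4.6, -1.75, 0.4], 0, -1], [[-4.6, -1.75, 0.4], 0, -1], [[-4.6, -1.75, 0.4], 0, -1]])

```text
clock: 1.35
tool_pos: [0.5574, 0.3561, 0.2062]
ee_rot: [-0.361, -3.12, 0.001]
ft_force: [-0.4, 0.9, -0.2]
opening: 0.999
```

```bash
cat >> h.py <<'E'
from scipy.spatial.transform import Rotation as Ro
def go(s,xyz,jaw=None):
    """tool-frame shift in cm (before turning) and turn in rad to reach TCP xyz with jaw heading (deg, mod 180)"""
    R=Ro.from_rotvec(s["ee_rot"]).as_matrix();d=R.T@(np.array(xyz)-s["tool_pos"])*100
    yaw=np.degrees(np.arctan2(R[1,1],R[0,1]));t=0
    if jaw is not None: t=-np.radians((jaw-yaw+90)%180-90)
    return "shift",d.round(2),"turn",round(t,3),"jaw",round(yaw,1)
E
python3 - <<'E'
from h import *
from plant import monitor
s=monitor.get_state();print(s["clock"],s["tool_pos"],s["q"].round(2));print(go(s,[.637,.302,.2]))
# rigid board fits from mats
def fit(loc,w):
    loc=np.array(loc);w=np.array(w);a=loc-loc.mean(0);b=w-w.mean(0)
    th=np.arctan2((a[:,0]*b[:,1]-a[:,1]*b[:,0]).sum(),(a*b).sum());C,S=np.cos(th),np.sin(th);Rm=np.array([[C,-S],[S,C]])
    o=w.mean(0)-Rm@loc.mean(0);print("board",o.round(4),np.degrees(th).round(1),"mats",(loc@Rm.T+o).round(4).tolist(),"res",(w-loc@Rm.T-o).round(4).tolist())
fit([[.072,0],[-.036,.062],[-.036,-.062]],[[.5424,-.1614],[.4265,-.1164],[.4448,-.2395]])
fit([[.055,0],[-.055,0]],[[.4765,.237],[.4612,.1282]])
E
```

```text
1.35 [0.55740895 0.35608085 0.2061873 ] [-0.69  0.6   0.08  1.54 -0.06  1.    0.75]
('shift', array([-8.98, -3.45,  0.62]), 'turn', 0, 'jaw', np.float64(76.8))
board [ 0.4712 -0.1724] 8.6 mats [[0.5424, -0.1616], [0.4263, -0.1165], [0.4449, -0.2391]] res [[-0.0, 0.0002], [0.0002, 0.0001], [-0.0001, -0.0004]]
board [0.4688 0.1826] 82.0 mats [[0.4765, 0.2371], [0.4612, 0.1281]] res [[-0.0, -0.0001], [0.0, 0.0001]]
```

Call:
step_arm(rows=[[[-4.5, -1.75, 0.3], 0, -1], [[-4.5, -1.7, 0.3], 0, -1], [[0, 0, 0], 0, -1], [[0, 0, 0], 0, -1]])

```text
clock: 1.85
tool_pos: [0.6353, 0.3036, 0.2001]
ee_rot: [-0.361, -3.119, -0.0]
ft_force: [-0.3, 0.3, 0.5]
opening: 0.996
```

```bash
cat >> h.py <<'E'
def wrist(n):
    from plant import monitor,cams
    s=monitor.get_state();c=cams.calibration("wrist");im,d=cams.capture("wrist")
    cv2.imwrite(f"pics/{n}.png",im[:,:,::-1]);c=dict(c,im=im,d=d);np.savez(f"{n}.npz",**c);return s,c
E
python3 - <<'E'
from h import *
s,c=wrist("w1");print(s["clock"],s["tool_pos"]);print("camera at",(-c["R"].T@c["t"]).round(3))
P=cloud(c,c["d"]);d=c["d"];z=P[...,2]
print("tcp pix",pix(c,[s["tool_pos"]]),"(floor under tcp)",pix(c,[[*s["tool_pos"][:2],0]]))
m=((d>0)&(z>.02)&(z<.12)).astype(np.uint8);n,l,st,ce=cv2.connectedComponentsWithStats(m)
for i in range(1,n):
    if st[i,4]>200:
        q=P[l==i];h=np.percentile(q[:,2],97);t=q[q[:,2]>h-.008];print(ce[i].round(),st[i],h.round(4),t[:,:2].mean(0).round(4),((t[:,:2].min(0)+t[:,:2].max(0))/2).round(4))
E
```

```text
1.85 [0.6353488  0.30359334 0.20014214]
camera at [0.562 0.321 0.338]
tcp pix [[258.84954732 259.01767489]] (floor under tcp) [[258.83862524 166.26531617]]
[360.  28.] [ 311    0  102   61 3254] 0.0905 [0.5389 0.4022] [0.5333 0.4054]
[256. 181.] [ 229  150   55   62 2612] 0.0908 [0.6371 0.301 ] [0.6379 0.3007]
[ 78. 254.] [  32  231   76   64 1933] 0.0605 [0.666 0.112] [0.6799 0.1023]
[335. 351.] [ 306  331   62   38 2011] 0.068 [0.845 0.344] [0.8502 0.3433]
[395. 350.] [ 376  331   41   38 1002] 0.0719 [0.8538 0.4075] [0.854  0.4065]
[264. 356.] [ 237  341   55   28 1275] 0.055 [0.8416 0.2614] [0.8455 0.2595]
```

View pics/w1.png

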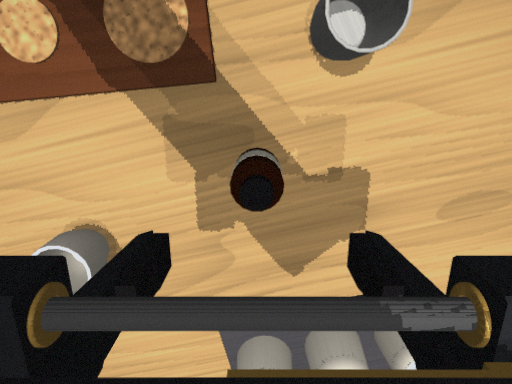

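The wrist view shows the bottle at (256,181) between the fingers, and the position agrees with the top camera to under 1 mm. Next I'll descend and grip.

Call:
step_arm(rows=[[[-0.25, -0.2, 4.0], 0, -1], [[0, 0, 4.0], 0, -1], [[0, 0, 4.0], 0, -1], [[0, 0, 3.0], 0, -1], [[0, 0, 1.1], 0, -1], [[0, 0, 0], 0, 1], [[0, 0, 0], 0, 1], [[0, 0, 0], 0, 1], [[0, 0, 0], 0, 1], [[0, 0, 0], 0, 1]])

```text
clock: 3.15
tool_pos: [0.6386, 0.3007, 0.0404]
ee_rot: [0.362, 3.12, 0.001]
ft_force: [-0.7, 0.2, 3.8]
opening: 0.534
```

Call:
step_arm(rows=[[[0, 0, 0], 0, 1], [[0, 0, -1], 0, 1], [[0, 0, -3], 0, 1], [[0, 0, -3], 0, 1], [[0, 0, -1], 0, 1], [[0, 0, 0], 0, 1]])

```text
clock: 3.9
tool_pos: [0.6382, 0.3005, 0.1199]
ee_rot: [0.362, 3.12, 0.0]
ft_force: [0.3, 0.4, -2.8]
opening: 0.532
```

```bash
python3 - <<'E'
from h import *
from plant import monitor
s=monitor.get_state();print(s["clock"],s["tool_pos"],s["opening"],s["q"].round(2));print(go(s,[.4612,.1281,.122]))
E
```

```text
3.9 [0.63818481 0.30048784 0.11987465] 0.5318736758024781 [-0.56  0.77  0.08  1.46 -0.07  0.91  0.89]
('shift', array([ 13.29, -20.83,  -0.22]), 'turn', 0, 'jaw', np.float64(76.8))
```

Call:
step_arm(rows=[[[1.0, -1.5, 0], 0, 1], [[2.0, -3.2, 0], 0, 1], [[2.0, -3.2, 0], 0, 1], [[2.0, -3.2, 0], 0, 1], [[2.0, -3.2, 0], 0, 1], [[2.0, -3.2, 0], 0, 1], [[1.4, -2.2, 0], 0, 1], [[0.75, -1.1, 0], 0, 1], [[0, 0, 0], 0, 1], [[0, 0, 0], 0, 1]])

```text
clock: 5.15
tool_pos: [0.4635, 0.1291, 0.1197]
ee_rot: [0.36, 3.12, 0.001]
ft_force: [0.2, 0.0, -1.2]
opening: 0.534
```

```bash
python3 - <<'E'
from h import *
s,c=wrist("w2");print(s["clock"],s["tool_pos"]);print(go(s,[.4625,.128,.0545]))
E
```

```text
5.15 [0.46347011 0.12906215 0.11968548]
('shift', array([ 0.08, -0.13,  6.52]), 'turn', 0, 'jaw', np.float64(76.8))
```

View pics/w2.png

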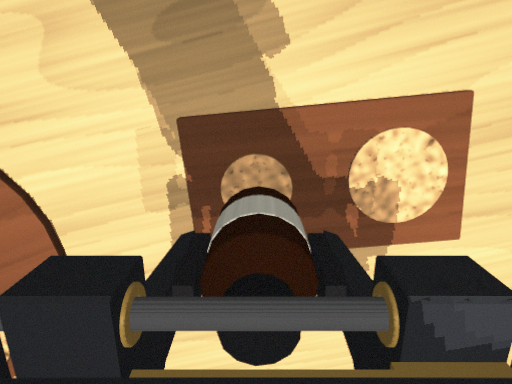

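The bottle (258,260) is over the small mat (257,178 is the far part still showing). Lowering, slowly near the end.

Call:
step_arm(rows=[[[0.1, -0.1, 2.0], 0, 1], [[0, 0, 2.0], 0, 1], [[0, 0, 1.4], 0, 1], [[0, 0, 0.6], 0, 1], [[0, 0, 0.3], 0, 1], [[0, 0, 0.2], 0, 1], [[0, 0, 0.1], 0, 1], [[0, 0, 0.0], 0, 1]])

```text
clock: 6.2
tool_pos: [0.4615, 0.1274, 0.0539]
ee_rot: [0.362, 3.12, 0.0]
ft_force: [0.6, -0.1, -2.8]
opening: 0.533
```

```bash
python3 - <<'E'
from h import *
from plant import monitor
s=monitor.get_state();print(s["clock"],s["tool_pos"],s["ft_force"])
E
```

```text
6.2 [0.46153438 0.12740205 0.05393816] [ 0.61083534 -0.1220879  -2.78719687]
```

Call:
step_arm(rows=[[[0, 0, 0.08], 0, 1], [[0, 0, 0], 0, -1], [[0, 0, 0], 0, -1], [[0, 0, 0], 0, -1], [[0, 0, 0], 0, -1], [[0, 0, -2], 0, -1], [[0, 0, -4], 0, -1], [[0, 0, -4], 0, -1], [[0, 0, -3], 0, -1], [[0, 0, 0], 0, -1]])

```text
clock: 7.45
tool_pos: [0.4628, 0.1278, 0.1849]
ee_rot: [0.361, 3.117, 0.003]
ft_force: [0.0, 0.5, -0.5]
opening: 1.003
```

```bash
cat >> h.py <<'E'
def near(n,xy,r=.05,zmin=.02,band=.008,fine=True):
    """wrist look: rim/top of the thing near xy -> circle through its topmost points"""
    s,c=wrist(n);P=cloud(c,c["d"]);q=P[(c["d"]>0)&(P[...,2]>zmin)&(P[...,2]<.12)]
    q=q[np.hypot(*(q[:,:2]-xy).T)<r];h=np.percentile(q[:,2],97);t=q[q[:,2]>h-band][:,:2].astype(np.float32)
    print(s["clock"],"tcp",s["tool_pos"].round(4),"h",h.round(4),"mean",t.mean(0).round(4),"circle",cv2.minEnclosingCircle(t),"rect",cv2.minAreaRect(t));return s,c
E
python3 - <<'E'
from h import *
s,c=near("w3",[.4612,.1281]);print(go(s,[.5249,.4061,.2]))
E
```

```text
7.45 tcp [0.4628 0.1278 0.1849] h 0.1038 mean [0.46   0.1275] circle ((0.46075499057769775, 0.1273408681154251), 0.01395475585013628) rect ((0.46073898673057556, 0.1272047460079193), (0.027098800987005234, 0.02717839926481247), 77.19066619873047)
('shift', array([ 0.32, 28.51, -1.44]), 'turn', 0, 'jaw', np.float64(76.8))
```

Syrup is within 1 mm of its mat. Tumbler next.

Call:
step_arm(rows=[[[0, 2, -0.3], 0, -1], [[0, 5, -0.3], 0, -1], [[0, 5, -0.3], 0, -1], [[0, 5, -0.3], 0, -1], [[0.1, 5, -0.2], 0, -1], [[0.1, 4, 0], 0, -1], [[0.1, 2.5, 0], 0, -1], [[0, 0, 0], 0, -1], [[0, 0, 0], 0, -1]])

```text
clock: 8.62
tool_pos: [0.5232, 0.4046, 0.1958]
ee_rot: [-0.362, -3.12, 0.003]
ft_force: [-0.4, -0.5, -0.7]
opening: 1.004
```

```bash
python3 - <<'E'
from h import *
s,c=near("w4",[.5249,.4061]);print(go(s,[.5249,.4061,.049]))
E
```

```text
8.625 tcp [0.5232 0.4046 0.1958] h 0.0907 mean [0.525  0.4057] circle ((0.5241684317588806, 0.4057772159576416), 0.03020043857395649) rect ((0.5236485600471497, 0.40615421533584595), (0.058474570512771606, 0.058827150613069534), 75.1912612915039)
('shift', array([-0.15,  0.21, 14.68]), 'turn', 0, 'jaw', np.float64(76.8))
```

Call:
step_arm(rows=[[[-0.1, 0.1, 4.0], 0, -1], [[0, 0, 4.0], 0, -1], [[0, 0, 3.5], 0, -1], [[0, 0, 2.2], 0, -1], [[0, 0, 1.0], 0, -1], [[0, 0, 0], 0, -1], [[0, 0, 0], 0, 1], [[0, 0, 0], 0, 1], [[0, 0, 0], 0, 1], [[0, 0, 0], 0, 1]])

```text
clock: 9.93
tool_pos: [0.5251, 0.4064, 0.0506]
ee_rot: [0.361, 3.12, 0.001]
ft_force: [-0.9, -0.9, 4.6]
opening: 0.677
```

```bash
python3 - <<'E'
from h import *
from plant import monitor
s=monitor.get_state();print(s["clock"],s["tool_pos"],s["opening"]);print(go(s,[.4765,.2371,.122]))
E
```

```text
9.925 [0.52513711 0.40643167 0.05056162] 0.6774681922223937
('shift', array([  0.86, -17.59,  -7.15]), 'turn', 0, 'jaw', np.float64(76.8))
```

Call:
step_arm(rows=[[[0, 0, -1], 0, 1], [[0, 0, -3], 0, 1], [[0, 0, -3], 0, 1], [[0.1, -2.5, 0], 0, 1], [[0.2, -4, 0], 0, 1], [[0.2, -4, 0], 0, 1], [[0.2, -4, 0], 0, 1], [[0.1, -2.2, 0], 0, 1], [[0, -0.9, 0], 0, 1], [[0, 0, 0], 0, 1]])

```text
clock: 11.18
tool_pos: [0.4771, 0.2369, 0.1202]
ee_rot: [0.362, 3.12, 0.001]
ft_force: [0.9, 0.4, -0.4]
opening: 0.678
```

```bash
python3 - <<'E'
from h import *
from plant import monitor
s=monitor.get_state();print(s["clock"],s["tool_pos"],s["opening"]);print(go(s,[.477,.2373,.0636]))
E
```

```text
11.175 [0.47707087 0.23692104 0.12023399] 0.6779617299367722
('shift', array([0.02, 0.03, 5.66]), 'turn', 0, 'jaw', np.float64(76.8))
```

Call:
step_arm(rows=[[[0, 0, 2.0], 0, 1], [[0, 0, 1.8], 0, 1], [[0, 0, 1.0], 0, 1], [[0, 0, 0.4], 0, 1], [[0, 0, 0.25], 0, 1], [[0, 0, 0.1], 0, 1], [[0, 0, 0.1], 0, 1], [[0, 0, 0], 0, 1]])

```text
clock: 12.18
tool_pos: [0.4769, 0.2367, 0.0636]
ee_rot: [0.362, 3.12, 0.0]
ft_force: [0.2, 0.0, -0.8]
opening: 0.676
```

Call:
step_arm(rows=[[[0, 0, 0.05], 0, 1], [[0, 0, 0], 0, -1], [[0, 0, 0], 0, -1], [[0, 0, 0], 0, -1], [[0, 0, 0], 0, -1], [[0, 0, -2], 0, -1], [[0, 0, -4], 0, -1], [[0, 0, -5], 0, -1], [[0, 0, -3], 0, -1], [[0, 0, 0], 0, -1]])

```text
clock: 13.42
tool_pos: [0.4782, 0.2374, 0.2052]
ee_rot: [0.361, 3.117, 0.005]
ft_force: [-0.1, -0.3, -0.6]
opening: 1.0
```

```bash
python3 - <<'E'
from h import *
s,c=near("w5",[.4765,.2371]);print(go(s,[.68,.09,.2],0))
# yaws from top camera, height masks
c=dict(np.load("top0.npz"));P=cloud(c,c["d"]);z=P[...,2]
for n,(u,v),r,h in(("cup",(232,134),28,.06),("sjug",(361,153),28,.064),("tin",(404,187),28,.072)):
    q=P[v-22:v+22,u-22:u+22].reshape(-1,3);t=q[(q[:,2]>h-.012)&(q[:,2]<h+.02)][:,:2]
    if n!="tin":t=q[(q[:,2]>.025)&(q[:,2]<h+.02)][:,:2]
    a=t-np.median(t,0);i=np.argsort(-np.hypot(*a.T))[:12];print(n,len(t),"far pts",(a[i]*1000).round().tolist());
    if n=="tin":print(cv2.minAreaRect(t.astype(np.float32)))
E
```

```text
13.425 tcp [0.4782 0.2374 0.2052] h 0.1036 mean [0.4772 0.2364] circle ((0.4759911894798279, 0.2366633117198944), 0.03007001429796219) rect ((0.4757099747657776, 0.23682743310928345), (0.058936938643455505, 0.059144265949726105), 61.17616271972656)
('shift', array([-23.02,  -9.74,   0.57]), 'turn', np.float64(1.34), 'jaw', np.float64(76.8))
cup 212 far pts [[-3.0, -43.0], [-4.0, -43.0], [1.0, -43.0], [-4.0, -42.0], [-3.0, -40.0], [-1.0, -40.0], [-5.0, -40.0], [-4.0, -39.0], [-3.0, -37.0], [-5.0, -37.0], [0.0, -37.0], [-4.0, -36.0]]
sjug 207 far pts [[40.0, 12.0], [40.0, 9.0], [37.0, 11.0], [35.0, 13.0], [35.0, 12.0], [36.0, 10.0], [-34.0, -11.0], [33.0, 12.0], [33.0, 11.0], [-31.0, -17.0], [34.0, 8.0], [33.0, 12.0]]
tin 300 far pts [[32.0, 13.0], [15.0, -31.0], [12.0, -32.0], [31.0, 11.0], [-30.0, -15.0], [29.0, 16.0], [-29.0, -14.0], [3.0, -32.0], [29.0, 13.0], [-29.0, -11.0], [-26.0, -16.0], [12.0, -28.0]]
((0.5323843359947205, -0.4233505129814148), (0.05433568358421326, 0.04842866212129593), 67.42451477050781)
```

Tumbler is placed within 1 mm. Next the cup, with its handle heading about -94° and the jaw at about -4°.

Call:
step_arm(rows=[[[-4.0, -1.7, 0], 0, -1], [[-5.0, -2.1, 0], 0, -1], [[-5.0, -2.1, 0], 0, -1], [[-5.0, -2.1, 0], 0, -1], [[-4.0, -1.7, 0], 0, -1], [[0, 0, 0], 0.17, -1], [[0, 0, 0], 0.18, -1], [[0, 0, 0], 0.18, -1], [[0, 0, 0], 0.18, -1], [[0, 0, 0], 0.18, -1]])

```text
clock: 14.72
tool_pos: [0.6775, 0.0894, 0.2006]
ee_rot: [-1.677, -2.654, 0.004]
ft_force: [-0.6, -0.1, 0.9]
opening: 1.002
```

Call:
step_arm(rows=[[[0, 0, 0], 0.18, -1], [[0, 0, 0], 0.18, -1], [[0, 0, 0], 0.16, -1], [[0, 0, 0], 0, -1], [[0, 0, 0], 0, -1]])

```text
clock: 15.35
tool_pos: [0.678, 0.0896, 0.2018]
ee_rot: [-2.294, -2.145, 0.002]
ft_force: [0.8, 0.2, 0.2]
opening: 1.001
```

```bash
python3 - <<'E'
from h import *
s,c=near("w6",[.681,.091],r=.033);print(go(s,[.681,.091,.032],-4),s["q"].round(2))
P=cloud(c,c["d"]);q=P[(c["d"]>0)&(P[...,2]>.022)&(P[...,2]<.07)];q=q[np.hypot(*(q[:,:2]-[.681,.091]).T)<.058]
a=q[:,:2]-[.681,.091];f=a[np.hypot(*a.T)>.037];print(len(f),f.mean(0),np.degrees(np.arctan2(*f.mean(0)[::-1])))
E
```

```text
15.35 tcp [0.678  0.0896 0.2018] h 0.0608 mean [0.6812 0.0909] circle ((0.6809744238853455, 0.09101665765047073), 0.03302749618887901) rect ((0.6813575029373169, 0.09426333755254745), (0.06058279052376747, 0.061381272971630096), 44.4827766418457)
('shift', array([ 0.17,  0.31, 16.98]), 'turn', np.float64(0.003), 'jaw', np.float64(-3.8)) [-0.48  0.68  0.44  1.5  -0.31  1.04 -0.03]
63 [-0.00165956 -0.04107416] -92.31372041267612
```

View pics/w6.png

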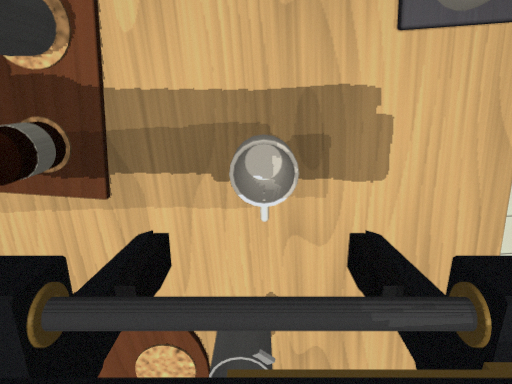

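The cup's rim centre is at (264,172) with its handle pointing straight down the image, at right angles to the jaws. Its centre is (.681,.094). Grip it.

Call:
step_arm(rows=[[[0.5, 0.3, 4.0], 0, -1], [[0, 0, 4.0], 0, -1], [[0, 0, 4.0], 0, -1], [[0, 0, 3.2], 0, -1], [[0, 0, 1.6], 0, -1], [[0, 0, 0], 0, -1], [[0, 0, 0], 0, 1], [[0, 0, 0], 0, 1], [[0, 0, 0], 0, 1], [[0, 0, 0], 0, 1]])

```text
clock: 16.65
tool_pos: [0.6826, 0.0946, 0.036]
ee_rot: [2.297, 2.142, 0.002]
ft_force: [-0.9, 0.1, 6.2]
opening: 0.702
```

Call:
step_arm(rows=[[[0, 0, 0], 0, 1], [[0, 0, -1], 0, 1], [[0, 0, -3], 0, 1], [[0, 0, -4], 0, 1], [[0, 0, -4], 0, 1], [[0, 0, -1], 0, 1], [[0, 0, 0], 0, 1]])

```text
clock: 17.52
tool_pos: [0.6816, 0.0946, 0.1647]
ee_rot: [-2.298, -2.142, -0.0]
ft_force: [-0.6, -0.5, -2.1]
opening: 0.704
```

```bash
python3 - <<'E'
from h import *
from plant import monitor
s=monitor.get_state();print(s["clock"],s["tool_pos"],s["opening"]);print(go(s,[.5424,-.1616,.16]))
E
```

```text
17.525 [0.68160146 0.09456371 0.16469655] 0.7043624690428459
('shift', array([-26.53, -12.1 ,   0.47]), 'turn', 0, 'jaw', np.float64(-4.0))
```

Call:
step_arm(rows=[[[-1.6, -0.7, 0], 0, 1], [[-3.2, -1.5, 0], 0, 1], [[-4.2, -1.9, 0], 0, 1], [[-4.2, -1.9, 0], 0, 1], [[-4.2, -1.9, 0], 0, 1], [[-4.2, -1.9, 0], 0, 1], [[-3.0, -1.4, 0], 0, 1], [[-1.5, -0.7, 0], 0, 1], [[-0.4, -0.2, 0], 0, 1], [[0, 0, 0], 0, 1]])

```text
clock: 18.77
tool_pos: [0.543, -0.1604, 0.1646]
ee_rot: [-2.296, -2.143, -0.0]
ft_force: [-0.3, 0.5, -1.2]
opening: 0.702
```

```bash
python3 - <<'E'
from h import *
from plant import monitor
s=monitor.get_state();print(s["clock"],s["tool_pos"],s["opening"]);print(go(s,[.5428,-.1614,.049]))
E
```

```text
18.775 [ 0.54296478 -0.16042142  0.16459831] 0.7019016356477459
('shift', array([-1.100e-01, -1.000e-02,  1.156e+01]), 'turn', 0, 'jaw', np.float64(-3.9))
```

Call:
step_arm(rows=[[[-0.1, 0, 2.0], 0, 1], [[0, 0, 3.0], 0, 1], [[0, 0, 3.0], 0, 1], [[0, 0, 2.0], 0, 1], [[0, 0, 0.8], 0, 1], [[0, 0, 0.3], 0, 1], [[0, 0, 0.2], 0, 1], [[0, 0, 0.1], 0, 1], [[0, 0, 0.1], 0, 1], [[0, 0, 0], 0, 1]])

```text
clock: 20.02
tool_pos: [0.5427, -0.1624, 0.0501]
ee_rot: [2.298, 2.142, 0.0]
ft_force: [0.5, -0.9, -1.9]
opening: 0.703
```

Call:
step_arm(rows=[[[0, 0, 0.1], 0, 1], [[0, 0, 0.05], 0, 1], [[0, 0, 0], 0, -1], [[0, 0, 0], 0, -1], [[0, 0, 0], 0, -1], [[0, 0, 0], 0, -1], [[0, 0, -2], 0, -1], [[0, 0, -4], 0, -1], [[0, 0, -5], 0, -1], [[0, 0, -4], 0, -1]])

```text
clock: 21.28
tool_pos: [0.5429, -0.1628, 0.2017]
ee_rot: [2.297, 2.141, 0.002]
ft_force: [1.0, -0.3, -0.6]
opening: 0.998
```

```bash
python3 - <<'E'
from h import *
s,c=near("w7",[.5424,-.1616],r=.034);print(go(s,[.631,-.296,.2],-73))
E
```

```text
21.275 tcp [ 0.5429 -0.1628  0.2017] h 0.0737 mean [ 0.5416 -0.1629] circle ((0.5414789319038391, -0.16260568797588348), 0.03104260005056858) rect ((0.5416051745414734, -0.16235877573490143), (0.06088302657008171, 0.06099580228328705), 26.552427291870117)
('shift', array([-12.67,   9.72,   0.2 ]), 'turn', np.float64(1.204), 'jaw', np.float64(-4.0))
```

Cup is placed within 1 mm. Next the small jug.

Call:
step_arm(rows=[[[-3.6, 2.8, 0], 0, -1], [[-4.5, 3.4, 0], 0, -1], [[-4.5, 3.5, 0], 0, -1], [[0, 0, 0], 0.17, -1], [[0, 0, 0], 0.17, -1], [[0, 0, 0], 0.17, -1], [[0, 0, 0], 0.17, -1], [[0, 0, 0], 0.17, -1], [[0, 0, 0], 0.17, -1], [[0, 0, 0], 0.18, -1]])

```text
clock: 22.58
tool_pos: [0.6306, -0.2947, 0.1997]
ee_rot: [3.107, 0.462, 0.001]
ft_force: [0.1, 0.3, 1.2]
opening: 1.0
```

Call:
step_arm(rows=[[[0, 0, 0], 0, -1], [[0, 0, 0], 0, -1]])

```text
clock: 22.82
tool_pos: [0.6306, -0.2948, 0.199]
ee_rot: [3.105, 0.476, 0.001]
ft_force: [0.3, -1.3, 1.0]
opening: 1.001
```

```bash
python3 - <<'E'
from h import *
s,c=near("w8",[.631,-.296],r=.05)
P=cloud(c,c["d"]);q=P[(c["d"]>0)&(P[...,2]>.022)&(P[...,2]<.08)];q=q[np.hypot(*(q[:,:2]-[.631,-.296]).T)<.06]
t=q[q[:,2]>.056][:,:2]
from scipy.optimize import minimize
best=max(((np.abs(np.hypot(t[:,0]-x,t[:,1]-y)-.0235)<.0015).sum(),x,y) for x in np.arange(.618,.645,.0005) for y in np.arange(-.31,-.28,.0005))
print("rim circle",best,len(t));o=np.array(best[1:])
a=q[:,:2]-o;r=np.hypot(*a.T);h=np.degrees(np.arctan2(a[:,1],a[:,0]));
print(np.c_[h[r>.03],r[r>.03]*1e3,q[r>.03,2]*1e3].round()[::12])
print(go(s,[*o,.034],None))
E
```

```text
22.825 tcp [ 0.6306 -0.2948  0.199 ] h 0.0649 mean [ 0.6292 -0.2965] circle ((0.6329257488250732, -0.29452913999557495), 0.03402016684412956) rect ((0.6312359571456909, -0.2954727113246918), (0.05369504913687706, 0.049937233328819275), 61.69354248046875)
rim circle (np.int64(431), np.float64(0.6344999999999982), np.float64(-0.295)) 956
[[  23.   42.   56.]
 [  23.   40.   55.]
 [  17.   39.   52.]
 [  20.   37.   56.]
 [  22.   36.   56.]
 [  26.   34.   55.]
 [  18.   33.   56.]
 [  22.   32.   56.]
 [-174.   30.   64.]
 [-163.   30.   64.]
 [-168.   32.   64.]
 [-149.   32.   65.]
 [-154.   33.   64.]
 [-159.   33.   65.]
 [-163.   34.   63.]]
('shift', array([ 0.36,  0.13, 16.5 ]), 'turn', 0, 'jaw', np.float64(-72.6))
```

View pics/w8.png

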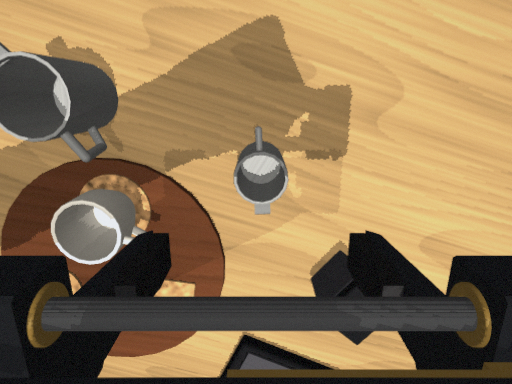

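```bash
python3 - <<'E'
from h import *
c=dict(np.load("w8.npz"));print(plane(c,[[261,174],[235,174],[288,174],[261,150],[261,201]],.064).round(4))
th=np.radians(np.arange(0,360,10));im=c["im"].copy()
for o,col in(((.6345,-.295),(255,0,0)),((.632,-.2955),(0,255,0))):
    for p in pix(c,np.c_[o[0]+.024*np.cos(th),o[1]+.024*np.sin(th),0*th+.064]): cv2.circle(im,tuple(np.int32(p.round())),0,col,-1)
cv2.imwrite("pics/w8b.png",cv2.resize(im[120:225,200:320],None,fx=5,fy=5,interpolation=0)[:,:,::-1])
E
```

```text
[[ 0.637  -0.2945  0.064 ]
 [ 0.6303 -0.2732  0.064 ]
 [ 0.644  -0.3167  0.064 ]
 [ 0.6569 -0.2883  0.064 ]
 [ 0.6137 -0.3019  0.064 ]]
```

View pics/w8b.png

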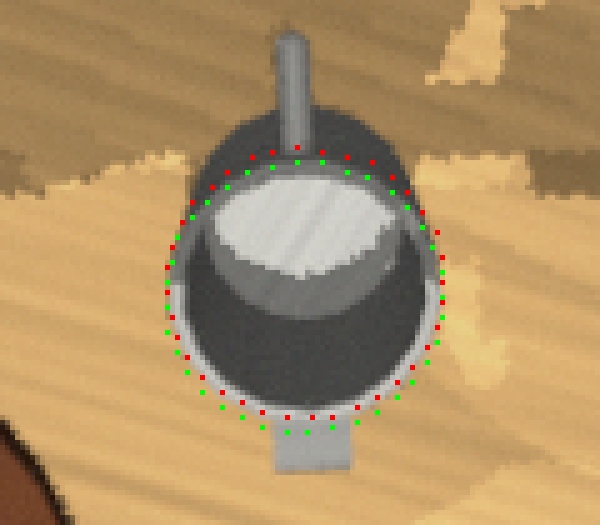

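The red circle (centre .6345,-.295) fits the rim. Grip the jug.

Call:
step_arm(rows=[[[0.3, 0.1, 4.0], 0, -1], [[0, 0, 4.0], -0.05, -1], [[0, 0, 4.0], 0, -1], [[0, 0, 3.0], 0, -1], [[0, 0, 1.5], 0, -1], [[0, 0, 0], 0, -1], [[0, 0, 0], 0, 1], [[0, 0, 0], 0, 1], [[0, 0, 0], 0, 1], [[0, 0, 0], 0, 1]])

```text
clock: 24.12
tool_pos: [0.6339, -0.295, 0.0338]
ee_rot: [3.093, 0.548, 0.001]
ft_force: [0.5, 1.0, 0.7]
opening: 0.57
```

Call:
step_arm(rows=[[[0, 0, 0], 0, 1], [[0, 0, 0], 0, 1]])

```text
clock: 24.38
tool_pos: [0.6339, -0.295, 0.0337]
ee_rot: [3.093, 0.548, 0.001]
ft_force: [0.0, -0.1, 2.1]
opening: 0.543
```

Call:
step_arm(rows=[[[0, 0, -1], 0, 1], [[0, 0, -3], 0, 1], [[0, 0, -4], 0, 1], [[0, 0, -4], 0, 1], [[0, 0, -1], 0, 1], [[0, 0, 0], 0, 1]])

```text
clock: 25.12
tool_pos: [0.6337, -0.2948, 0.1634]
ee_rot: [-3.093, -0.548, -0.001]
ft_force: [0.5, -0.7, -1.6]
opening: 0.544
```

```bash
python3 - <<'E'
from h import *
from plant import monitor
s=monitor.get_state();print(s["clock"],s["tool_pos"],s["opening"]);print(go(s,[.4263,-.1165,.16]))
E
```

```text
25.125 [ 0.63366973 -0.29478513  0.16341136] 0.5439560146372014
('shift', array([-13.35, -23.87,   0.34]), 'turn', 0, 'jaw', np.float64(-69.9))
```

Call:
step_arm(rows=[[[-0.8, -1.4, 0], 0, 1], [[-1.6, -2.9, 0], 0, 1], [[-2.1, -3.8, 0], 0, 1], [[-2.1, -3.8, 0], 0, 1], [[-2.1, -3.8, 0], 0, 1], [[-2.1, -3.8, 0], 0, 1], [[-1.5, -2.6, 0], 0, 1], [[-0.8, -1.3, 0], 0, 1], [[-0.25, -0.45, 0], 0, 1], [[0, 0, 0], 0, 1]])

```text
clock: 26.38
tool_pos: [0.4269, -0.1173, 0.1634]
ee_rot: [3.093, 0.548, 0.001]
ft_force: [1.1, -0.1, -0.3]
opening: 0.54
```

```bash
python3 - <<'E'
from h import *
from plant import monitor
s=monitor.get_state();print(s["clock"],s["tool_pos"],s["opening"]);print(go(s,[.4263,-.1165,.0467]))
E
```

```text
26.375 [ 0.42693743 -0.11726022  0.16343607] 0.5398346105797749
('shift', array([-0.04, -0.1 , 11.67]), 'turn', 0, 'jaw', np.float64(-69.9))
```

Call:
step_arm(rows=[[[0, -0.1, 2.0], 0, 1], [[0, 0, 3.0], 0, 1], [[0, 0, 3.0], 0, 1], [[0, 0, 2.0], 0, 1], [[0, 0, 0.9], 0, 1], [[0, 0, 0.3], 0, 1], [[0, 0, 0.2], 0, 1], [[0, 0, 0.1], 0, 1], [[0, 0, 0.1], 0, 1], [[0, 0, 0], 0, 1]])

```text
clock: 27.62
tool_pos: [0.4261, -0.1159, 0.0476]
ee_rot: [3.093, 0.549, 0.001]
ft_force: [0.4, 0.6, -1.5]
opening: 0.544
```

Call:
step_arm(rows=[[[0, 0, 0.1], 0, 1], [[0, 0, 0], 0, -1], [[0, 0, 0], 0, -1], [[0, 0, 0], 0, -1], [[0, 0, 0], 0, -1], [[0, 0, -2], 0, -1], [[0, 0, -4], 0, -1], [[0, 0, -5], 0, -1], [[0, 0, -4], 0, -1], [[0, 0, 0], 0, -1]])

```text
clock: 28.88
tool_pos: [0.4277, -0.1161, 0.1985]
ee_rot: [3.093, 0.549, 0.008]
ft_force: [0.2, 0.6, 0.1]
opening: 0.999
```

```bash
python3 - <<'E'
from h import *
s,c=near("w9",[.4263,-.1165],r=.034);print(go(s,[.5325,-.423,.2],-22.6))
E
```

```text
28.875 tcp [ 0.4277 -0.1161  0.1985] h 0.0777 mean [ 0.4215 -0.1168] circle ((0.4258318245410919, -0.11684106290340424), 0.0334770530462265) rect ((0.42376798391342163, -0.1159655824303627), (0.05256878212094307, 0.0495612733066082), 62.967079162597656)
('shift', array([-0.72, 32.42, -0.11]), 'turn', np.float64(-0.825), 'jaw', np.float64(-69.9))
```

Call:
step_arm(rows=[[[-0.1, 4, -0.1], 0, -1], [[-0.1, 5.5, 0], 0, -1], [[-0.1, 5.5, 0], 0, -1], [[-0.1, 5.5, 0], 0, -1], [[-0.1, 5.5, 0], 0, -1], [[-0.1, 4.4, 0], 0, -1], [[-0.1, 2.0, 0], 0, -1], [[0, 0, 0], -0.165, -1], [[0, 0, 0], -0.165, -1], [[0, 0, 0], -0.165, -1]])

```text
clock: 30.18
tool_pos: [0.5299, -0.422, 0.1948]
ee_rot: [-2.859, -1.295, 0.002]
ft_force: [-0.4, -0.2, -0.7]
opening: 0.999
```

Call:
step_arm(rows=[[[0, 0, 0], -0.165, -1], [[0, 0, 0], -0.165, -1], [[0, 0, 0], 0, -1], [[0, 0, 0], 0, -1]])

```text
clock: 30.68
tool_pos: [0.5303, -0.4223, 0.1962]
ee_rot: [-2.616, -1.737, 0.0]
ft_force: [0.2, 0.0, -0.5]
opening: 0.999
```

```bash
python3 - <<'E'
from h import *
s,c=near("w10",[.5325,-.423],r=.05,band=.006);print(go(s,[.5325,-.423,.039],-22.6))
E
```

```text
30.675 tcp [ 0.5303 -0.4223  0.1962] h 0.0731 mean [ 0.533  -0.4231] circle ((0.5322846174240112, -0.42416471242904663), 0.03417229279875755) rect ((0.5326465368270874, -0.42411381006240845), (0.04960436373949051, 0.049912624061107635), 66.99886322021484)
('shift', array([1.000e-02, 2.500e-01, 1.572e+01]), 'turn', np.float64(-0.004), 'jaw', np.float64(-22.8))
```

View pics/w10.png

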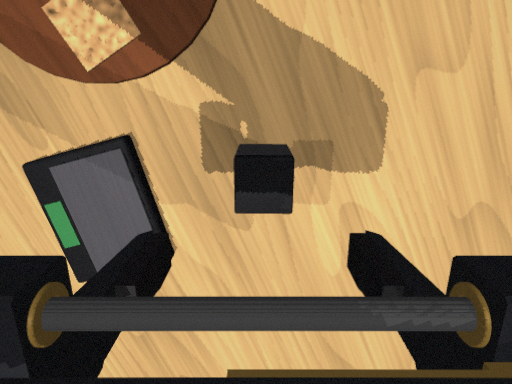

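The tin is square to the jaws at (264,180), and the scale is well clear. Grip it.

Call:
step_arm(rows=[[[-0.1, 0.25, 4.0], 0, -1], [[0, 0, 4.0], 0, -1], [[0, 0, 4.0], 0, -1], [[0, 0, 2.6], 0, -1], [[0, 0, 1.1], 0, -1], [[0, 0, 0], 0, -1], [[0, 0, 0], 0, 1], [[0, 0, 0], 0, 1], [[0, 0, 0], 0, 1], [[0, 0, 0], 0, 1]])

```text
clock: 31.98
tool_pos: [0.5329, -0.4246, 0.0408]
ee_rot: [2.614, 1.742, 0.001]
ft_force: [0.4, 1.0, -0.2]
opening: 0.568
```

Call:
step_arm(rows=[[[0, 0, 0], 0, 1], [[0, 0, 0], 0, 1]])

```text
clock: 32.22
tool_pos: [0.5329, -0.4246, 0.0408]
ee_rot: [2.614, 1.742, 0.0]
ft_force: [-0.1, 0.7, 2.5]
opening: 0.565
```

Call:
step_arm(rows=[[[0, 0, -1], 0, 1], [[0, 0, -3], 0, 1], [[0, 0, -4], 0, 1], [[0, 0, -4], 0, 1], [[0, 0, -1], 0, 1], [[0, 0, 0], 0, 1]])

```text
clock: 32.98
tool_pos: [0.5326, -0.4243, 0.1702]
ee_rot: [-2.614, -1.742, -0.0]
ft_force: [0.0, 0.3, -2.2]
opening: 0.561
```

```bash
python3 - <<'E'
from h import *
from plant import monitor
s=monitor.get_state();print(s["clock"],s["tool_pos"],s["opening"]);print(go(s,[.4449,-.2391,.16]))
E
```

```text
32.975 [ 0.5326166  -0.42425339  0.17020705] 0.5608036271413038
('shift', array([ 13.72, -15.22,   1.02]), 'turn', 0, 'jaw', np.float64(-22.6))
```

Contact is expected at TCP z of .0538.

Call:
step_arm(rows=[[[1.0, -1.1, 0], 0, 1], [[2.2, -2.4, 0], 0, 1], [[2.6, -2.9, 0], 0, 1], [[2.6, -2.9, 0], 0, 1], [[2.4, -2.7, 0], 0, 1], [[1.6, -1.8, 0], 0, 1], [[0.9, -1.0, 0], 0, 1], [[0.4, -0.4, 0], 0, 1], [[0, 0, 0], 0, 1], [[0, 0, 0], 0, 1]])

```text
clock: 34.22
tool_pos: [0.4454, -0.2404, 0.1705]
ee_rot: [2.614, 1.741, -0.0]
ft_force: [0.1, -1.0, -2.0]
opening: 0.565
```

```bash
python3 - <<'E'
from h import *
from plant import monitor
s=monitor.get_state();print(s["clock"],s["tool_pos"],s["opening"]);print(go(s,[.4449,-.2393,.0538]))
E
```

```text
34.225 [ 0.44541251 -0.24044901  0.17045141] 0.564795180759944
('shift', array([ 0.09, -0.1 , 11.67]), 'turn', 0, 'jaw', np.float64(-22.7))
```

Call:
step_arm(rows=[[[0.1, -0.1, 2.0], 0, 1], [[0, 0, 3.0], 0, 1], [[0, 0, 3.0], 0, 1], [[0, 0, 2.0], 0, 1], [[0, 0, 0.9], 0, 1], [[0, 0, 0.3], 0, 1], [[0, 0, 0.2], 0, 1], [[0, 0, 0.1], 0, 1], [[0, 0, 0.1], 0, 1], [[0, 0, 0], 0, 1]])

```text
clock: 35.48
tool_pos: [0.4447, -0.2382, 0.0546]
ee_rot: [2.614, 1.742, 0.0]
ft_force: [-0.7, -0.0, -1.5]
opening: 0.564
```

Call:
step_arm(rows=[[[0, 0, 0.1], 0, 1], [[0, 0, 0], 0, -1], [[0, 0, 0], 0, -1], [[0, 0, 0], 0, -1], [[0, 0, 0], 0, -1], [[0, 0, -2], 0, -1], [[0, 0, -4], 0, -1], [[0, 0, -5], 0, -1], [[0, 0, -5], 0, -1], [[0, -5, -3], 0, -1]])

```text
clock: 36.72
tool_pos: [0.401, -0.2203, 0.2461]
ee_rot: [2.609, 1.74, 0.003]
ft_force: [-0.2, 1.3, 1.6]
opening: 1.004
```

```bash
python3 - <<'E'
from h import *
from plant import monitor,cams
s,c=wrist("w11");P=cloud(c,c["d"]);print(s["clock"],s["tool_pos"])
def fitpt(o,z0,z1,r=.05):
    q=P[(c["d"]>0)&(P[...,2]>z0)&(P[...,2]<z1)];q=q[np.hypot(*(q[:,:2]-o).T)<r][:,:2];return cv2.minAreaRect(q.astype(np.float32)),len(q)
print("tin",fitpt([.4449,-.2391],.079,.095))
im,d=cams.capture("top");cv2.imwrite("pics/top1.png",im[:,:,::-1]);
b=cv2.resize(im[130:270,90:430],None,fx=2.3,fy=2.3,interpolation=cv2.INTER_CUBIC);cv2.imwrite("pics/top1c.png",b[:,:,::-1])
E
```

```text
36.725 [ 0.40104611 -0.22030314  0.24606934]
tin (((0.4437812566757202, -0.23776260018348694), (0.04993821680545807, 0.05013711377978325), 66.86964416503906), 2729)
```

View pics/w11.png

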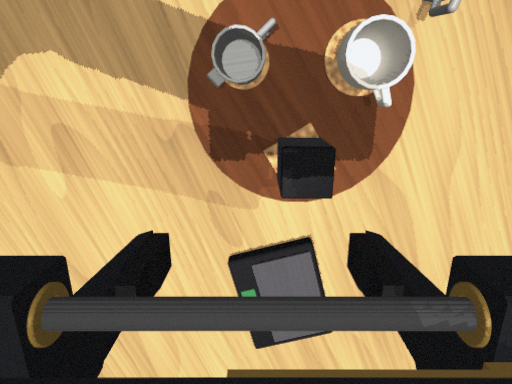

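View pics/top1c.png

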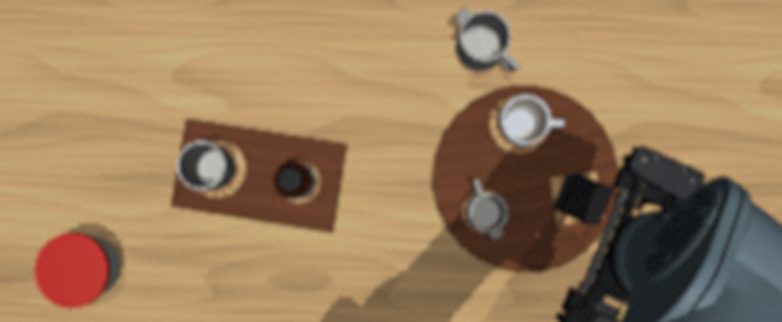

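All five things stand on their mats (cup, jug and tin seen at (376,55), (240,53) and (305,168) in the wrist view). One last numeric check of the small jug's rim, then hand in.

```bash
python3 - <<'E'
from h import *
from plant import order
c=dict(np.load("w11.npz"));P=cloud(c,c["d"])
def rim(o,z0,z1,R):
    t=P[(c["d"]>0)&(P[...,2]>z0)&(P[...,2]<z1)];t=t[np.hypot(*(t[:,:2]-o).T)<.05][:,:2]
    return max(((np.abs(np.hypot(t[:,0]-x,t[:,1]-y)-R)<.0015).sum(),round(x,4),round(y,4)) for x in o[0]+np.arange(-.012,.0121,.0005) for y in o[1]+np.arange(-.012,.0121,.0005))
a=rim([.4263,-.1165],.071,.082,.0235);b=rim([.5424,-.1616],.066,.08,.0303);print("jug",a,"cup",b)
if max(abs(a[1]-.4263),abs(a[2]+.1165),abs(b[1]-.5424),abs(b[2]+.1616))<.006: order.hand_in();print("handed in")
E
```

```text
jug (np.int64(420), np.float64(0.4243), np.float64(-0.1175)) cup (np.int64(745), np.float64(0.5399), np.float64(-0.1631))
the job is handed in; nothing more can be done
handed in
```

I placed all five things on their mats and handed the job in at about 37 s of the 136 s allowed. No verdict is reported, so this rests on my own checks.

| Thing | Mat | Offset from mat centre (world x / y, limit 12 mm) |
|---|---|---|
| Syrup bottle | rectangular board, small round | about 0.5 / 1 mm |
| Steel tumbler | rectangular board, large round | about 0.5 / 0.5 mm |
| White cup | round board, large round | 1 / 1 mm from near, 2.5 / 1.5 mm in the last view |
| Small milk jug | round board, small round | 2 / 1 mm |
| Black tin | round board, square | about 1 / 1 mm |

- **Cup disagreement:** the two cup readings differ by about 2 mm, which is roughly the camera calibration error.
- **Standing and setting down:** in the last pictures everything stands upright. The heights of the tops I measured after placing (all but the tin) fit undersides resting on the mats. The measured wrist forces stayed within about 6 N at the end of each move call.
- **Not-wanted things:** the arm never gripped or worked close to the large jug, the scale or the tub. In the last pictures they look where they were, but I did not measure their positions again.
- **At hand-in:** the gripper was open, well above the boards and touching nothing.

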